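Load the tool-holder tray, shut its keeper bar and lock it

ROBOT

A 6-joint arm with a two-finger parallel gripper is mounted at the origin on the work surface. World frame = base frame: x ahead of the robot, y to its left, z up, the work surface at z = 0. Lengths are in mm, angles in rad, forces in N, time in s.
With the tool pointing down it reaches from about 275 to 750 mm from the base axis. Payload 10.2 kg.
Tool frame: the origin (TCP) lies at the very end of the fingers, on their centre line; the grasp point (between the pads) lies 19 mm behind it; z points along the fingers, y is the direction in which the jaws open and shut (so a half turn about z gives the same grasp; the last joint's range is limited). The gripper opens to 85 mm and grips with 20 to 120 N. Pads are 22 mm wide; open, the fingers measure 114 mm over their backs; the gripper's body (76 mm by 85 mm) begins 54 mm behind the grasp point. The pads swing forward as they close: fully open they stand 13 mm farther back than shut.
Start: joints at [-1.47, 0.313, 1.498, -0, 1.331, -0.223], TCP at [167.027, -497.728, 231.294] pointing down, gripper open.
Joint ranges: [-2.94, 2.94], [-0.97, 2.17], [0.19, 2.56], [-1.23, 4.37], [0.02, 3.11], [-2.88, 2.88]. Speed limits (rad/s): [2.39, 2.39, 3.01, 3.14, 3.14, 3.14].

INTERFACE

Orientations are given as a unit quaternion [w, x, y, z].
In Python, from rig import * gives the robot as it stands. The module is installed in compiled form; this text tells all that it offers.
- The arm moves only by the shell command python3 -m crank 'ROWS' [FORCE]. ROWS is a JSON object of lists of equal length, an entry for each row: "dp": the shift along the world's x, y, z in cm, a list of three; "delta_rot": the turn, a rotation vector about the world's x, y, z in degrees, a list of three; "claw": the closure in counts, from 0 (fully open) to 255 (shut). A call has 1 to 10 rows; each row shifts and turns the commanded pose from where the row before left it; what a row does not reach is not made up. A row lasts 1/10 s, in which the tool goes at most 50 mm and 8.59 degrees, less where a joint would pass 70% of its speed; a pose out of reach is approached as far as the arm can. A call is refused whole if a number of a shift passes 5 or a number of a turn 8.59, either way. A call with a gripper value outside its range is refused whole. The fingers move at their own pace and stop on an object; FORCE is the grip in N (left out, the last holds). Time passes only in rows, so rows that do not move let the fingers close. It gives the time, the measured TCP pose, the force and the opening at its end, in the units of the state.
- sense(): the state, without advancing time (a new reading comes with each control period).
- capture(name): name is "scene" or "top" or "wrist"; returns (picture, depth): 400x640x3 uint8, red, green, blue; 400x640 float32, mm along the optical axis (not along the pixel's ray), 0 where there is no reading.
- camera_model(name): a dict with "fx", "fy", "cx", "cy" (pixels), "cam_to_world" (4x4, takes a point from camera to world coordinates); the wrist camera has in their place "T_tool_cam" (4x4, takes a point from camera to tool coordinates, whose origin is the TCP and whose axes are the flange's). Camera axes: x right, y up, looking along -z (the intrinsics and any distortion apply to the point x, -y, -z); pixel columns grow to the right and rows downward; lengths in mm; the calibration is good to about 2 mm. A picture is of the moment at which its call begins: read the wrist's pose just before it. camera_model takes no time and is no camera call.
- finish_job(): hands the job in, once; it reports no verdict.
Trained networks look in the newest picture that a camera, given by its name, has taken for a name from the list of things; names that differ only in an ending like _2 or _b are one class to them, and where a whole thing is asked for, a point or a joint stands for the part that bears it (a point fixed in the world has none). Each returns a list of dicts, best first, with "p" (0 to 1); they miss things now and then, are a little off and sometimes report something else, mostly with a low value. They report only what shows in the picture. A call takes as long as a camera call. They do not tell look-alikes from the thing itself.
- boxes_of(camera, target): "centre" ([column, row] in pixels, amid what is visible of it).
- masks_of(camera, target): "region" (400x640 bool, what is visible of it) and "centre" ([column, row] in pixels, amid what is visible of it).
- pinpoint(camera, target): "centre" ([column, row] in pixels: a listed point, or the origin of a listed thing).
The state is a dict: "time_s": time; "joints": joint angles; "dq": joint speeds; "tau": joint torques, N m; "eef_pos": TCP position; "ee_rot": TCP orientation; "force": force on the tool from outside, world axes, zero at the start; "wrist_torque": the same for the moment, N m; "grip_width": opening from 0.0 (shut) to 1.0 (fully open).
Only numpy, scipy, OpenCV 4.12 (cv2) and the standard library are available. Lean on these libraries where they do the work, as an engineer would, in place of code of your own. Each camera call takes 0.05 s, during which the arm holds its last target.

TASK

Put the loose tool holder upright into the empty bay of the blue tray, then swing the keeper bar over the holders until it snaps fully home in its detent. Then take the orange key, fit it in the slotted brass screw at the end of the bar and turn the screw clockwise to its stop with the key, and put the key back upright in its wooden stand. Leave the two holders already in the tray, the oil bottle, the jar and the wrench where they are.

Things in the scene. Friction and masses are not known exactly. Their poses are not given: they have to be found in the camera images.
- tray: Blue tray, fixed, base 100 (x) by 320 (y) by 5 mm. Origin: centre of its underside; z up. Three bays at x = 0, y = +50, 0, -50 mm: pockets 38 (x) by 42 mm (y), walls 8 mm thick, tops 25 mm above the bench, floor 5 mm. Hinge post at y = +125 (radius 13, 86 high); screw tower at x -30, y -125 (26 square, 78 high); detent post at x +6, y -110 (radius 9, 51 high; sprung ball to 67).
- pad: Thin yellow plate, 30 by 34 by 2 mm, fixed on the floor of the empty bay (which bay is empty varies). Origin: centre of its underside, 5 mm above the bench; axes parallel to the tray's. The loose holder goes on it: its underside is then 2 mm above this origin.
- holder: The loose tool holder, standing on the bench: dark steel block 32 (x) by 36 (y) by 46 mm high, with a brass stud of radius 8 mm up to 58 mm. 0.2 to 0.4 kg. Origin: centre of its underside; z up. It fits the bay with 3 mm to spare on each side, with its x along the tray's x (either way round).
- holder_a: same shape as holder: already in a bay of the tray; leave it there.
- holder_b: same shape as holder: already in a bay of the tray; leave it there.
- bar (a joint): Keeper bar angle, rad: 0 = shut (stop), along the tray's -y over the bays; opens anticlockwise from above (1.57: along tray +x). Stays where left; about 1 N moves it at the knob, up to 8 N near 0.04 rad, where it rides over the sprung ball; past 0.026 the ball holds it shut. Aluminium, 260 long, 16 wide, 8 mm thick, underside 70 mm above the bench: it clears seated holders only.
- hinge (a point): Point on the bar's vertical hinge axis, fixed to the tray at its y = +125 mm, 74 mm above the bench.
- bar_knob (a point): Middle of the bar's knob: an upright black cylinder, radius 9 mm, 30 mm high (78 to 108 mm above the bench), 150 mm from the hinge axis. It turns with the bar.
- screw (a joint): Captive screw angle, rad: 0 = locked (stop), red tongue along the tray's +x over the bar's end; positive = anticlockwise from above. Starts unlocked at 0.9 to 1.4: turn clockwise. Stays where left; turning takes about 0.1 N m. The key has about 0.15 rad of play in the slot, so turn it some 0.2 rad further than the screw.
- screw_slot (a point): Centre of the mouth of the slot on the screw's axis, 97 mm above the bench. x axis: along the slot and the red tongue; z up. The slot is 9 mm wide, 36 mm long and open at both ends, 11 mm deep. The brass head is 40 mm across; the red tongue reaches 46 mm from the axis, below the slot's floor.
- key: Orange-handled key, upright in its stand. Origin: middle of the blade's lower edge; z up; x along the width of blade and handle. Blade 28 (x) by 5 (y) by 14 mm high; shank radius 6; collar radius 23, from 40 to 46 mm; flat handle 40 (x) by 14 (y) mm from 58 to 90 mm: grip it there, across y. 0.15 kg. In the stand its origin is 10 mm above the bench.
- stand: Pale wooden block, 64 by 64 by 50 mm, fixed. Origin: centre of its underside. A square hole of 36 mm goes through it from the top; the key's blade hangs in it, at any yaw, with the collar resting on its top.
- oil: White oil bottle with a red cap, radius 25, 110 mm high, standing loose. Origin: centre of its underside.
- jar: Amber jar with a dark cap, radius 25, 70 mm high, standing loose. Origin: centre of its underside.
- wrench: Steel wrench, 150 mm long, lying loose along its x. Origin: underside, mid length.
Not all that is in view belongs to the job. Leave any green or purple look-alike of the key alone. What is shaped like the holder but purple or red is not meant.

How it is judged:
By the outcome, as a careful person would: the job done as asked, in the order asked, and still so for the second after the job is handed in, with the robot touching nothing.
It also fails if it takes over 72 s, if anything falls off the work surface, if the arm or the gripper's body presses on something with over 40 N, if the wrist force passes 120 N, or if a joint passes its speed limit or range.

## Working session

There is one attempt and no reset: what is moved stays moved. The work goes in short steps, Python scripts to look and compute and a shell command to move; the robot and the scene stay as the last step left them, time stands still between calls to the robot, and variables do not carry over. Pictures are saved under pics/ and viewed, and the job is handed in when it is done.

```bash
mkdir -p pics; ls
python3 - <<'E'
from rig import *
import cv2,numpy as np
s=sense();print(s)
for n in("scene","top"):
    p,d=capture(n);cv2.imwrite(f"pics/{n}0.png",p[:,:,::-1]);np.savez(f"{n}0.npz",p=p,d=d)
    m=camera_model(n);print(n,m)
    for t in["tray","pad","holder","bar","hinge","bar_knob","screw_slot","screw","key","stand","oil","jar","wrench"]:
        try:
            r=pinpoint(n,t);print(t,[(np.round(q["centre"]).tolist(),round(q["p"],2)) for q in r[:5]])
        except Exception as e:print(t,e)
print(camera_model("wrist"));print(sense()["time_s"])
E
```

```text
pics
{'time_s': 0.0, 'joints': array([-1.47037640e+00,  3.13452435e-01,  1.49847037e+00, -6.75996215e-06,
        1.33100999e+00, -2.23404007e-01]), 'dq': array([ 0.00057831,  0.00021648,  0.00057019,  0.00183143,  0.00061048,
       -0.00106317]), 'tau': array([-6.59196780e-05, -4.12264323e+01, -2.59745711e+01, -1.85056447e-04,
        4.10642795e-03, -6.31319210e-06]), 'eef_pos': array([ 167.00872574, -497.44063401,  230.72130713]), 'ee_rot': array([-6.69004377e-04,  9.86920517e-01,  1.61206218e-01,  3.79014217e-05]), 'force': array([0.3936814 , 0.10669007, 0.25823593]), 'wrist_torque': array([ 0.04515266,  0.00493162, -0.002557  ]), 'grip_width': 0.9992267167059325}
scene {'fx': 363.21272333533284, 'fy': 363.21272333533284, 'cx': 319.06833464974477, 'cy': 193.2874929979449, 'cam_to_world': array([[-8.41033730e-01, -3.86497621e-01,  3.78525897e-01,
         8.64593583e+02],
       [ 5.40734346e-01, -6.21787796e-01,  5.66556532e-01,
         5.12822978e+02],
       [ 1.63900313e-02,  6.81175107e-01,  7.31937047e-01,
         6.86497567e+02],
       [ 0.00000000e+00,  0.00000000e+00,
[... 1754 characters left out ...]
00.0, 190.0], 0.67), ([443.0, 245.0], 0.59), ([447.0, 168.0], 0.41)]
stand [([436.0, 200.0], 0.95)]
oil [([445.0, 165.0], 0.72), ([200.0, 210.0], 0.48)]
jar [([414.0, 249.0], 0.62)]
wrench [([204.0, 209.0], 0.87), ([294.0, 208.0], 0.56)]
{'fx': 359.19701098656964, 'fy': 359.19701098656964, 'cx': 322.1618706835796, 'cy': 200.5262226045736, 'T_tool_cam': array([[ 1.04110436e-04,  9.55088242e-01,  2.96321513e-01,
         7.46910007e+01],
       [ 9.99999995e-01, -9.79514885e-05, -3.56306254e-05,
         4.64804526e-01],
       [-5.00525802e-06,  2.96321516e-01, -9.55088247e-01,
        -1.42730156e+02],
       [ 0.00000000e+00,  0.00000000e+00,  0.00000000e+00,
         1.00000000e+00]])}
1.2
```

View pics/scene0.png

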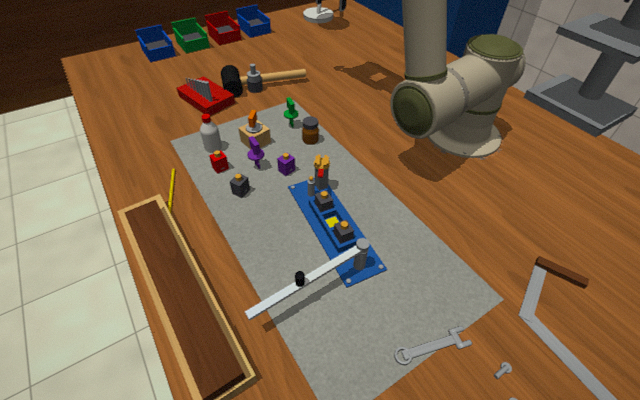

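View pics/top0.png

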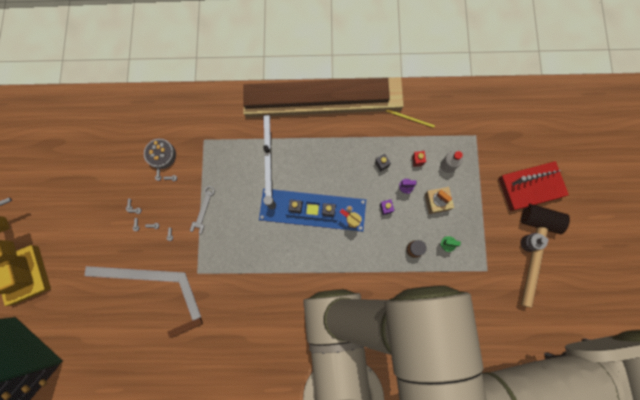

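Run:
```python
import cv2
a=cv2.imread("pics/top0.png")[120:280,180:480];cv2.imwrite("pics/topc.png",cv2.resize(a,(800,427),interpolation=cv2.INTER_CUBIC))
a=cv2.imread("pics/scene0.png")[100:300,190:450];cv2.imwrite("pics/scenec.png",cv2.resize(a,(780,600),interpolation=cv2.INTER_CUBIC))
```

```text
(no output)
```

View pics/topc.png

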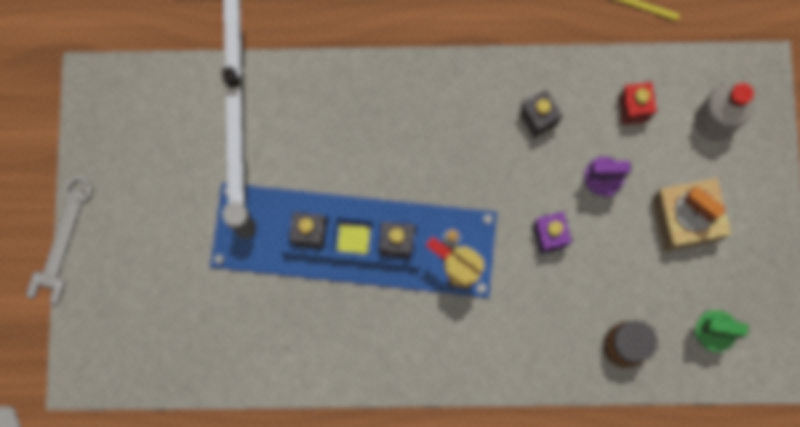

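View pics/scenec.png

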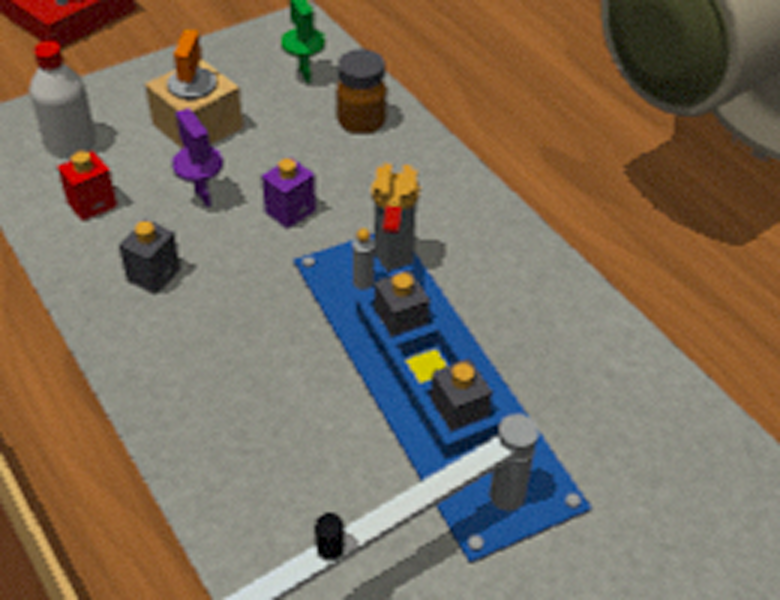

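The top picture shows the empty middle bay with its yellow pad at (312,210). The loose dark holder is at (383,161); the red block (420,158) and purple block (387,207) are look-alikes. The orange key stands in the wooden stand at (440,200); the purple (408,186) and green (450,243) keys are look-alikes.

```bash
cat > h.py <<'E'
from rig import *
import cv2,numpy as np
from scipy.spatial.transform import Rotation as R
def tool_T(s):
    q=s["ee_rot"];T=np.eye(4);T[:3,:3]=R.from_quat([q[1],q[2],q[3],q[0]]).as_matrix();T[:3,3]=s["eef_pos"];return T
def c2w(n,s=None):
    m=camera_model(n)
    return m,(m["cam_to_world"] if n!="wrist" else tool_T(s)@m["T_tool_cam"])
def ray(n,uv,z,s=None):
    m,T=c2w(n,s);u,v=uv
    d=T[:3,:3]@np.array([(u-m["cx"])/m["fx"],-(v-m["cy"])/m["fy"],-1.]);o=T[:3,3]
    return (o+d*(z-o[2])/d[2])
def proj(n,P,s=None):
    m,T=c2w(n,s);p=np.linalg.inv(T)@np.r_[P,1]
    return np.array([m["cx"]+m["fx"]*p[0]/-p[2],m["cy"]-m["fy"]*p[1]/-p[2]])
def cloud(n,d,s=None):
    m,T=c2w(n,s);v,u=np.mgrid[:400,:640]
    P=np.stack([(u-m["cx"])/m["fx"]*d,-(v-m["cy"])/m["fy"]*d,-d],-1)
    W=P@T[:3,:3].T+T[:3,3];W[d<=0]=np.nan;return W
E
python3 - <<'E'
from h import *
for n,l in {"top":[("holderstud",(384,159),58),("pad",(312.5,210),7),("hinge",(268.5,199.5),86),("slot",(353,219),97),("keytop",(443,197),100),("stand",(440,200),50),("knob",(267,149),108),("oil",(458,155),110),("jar",(416.5,248),70),("wrench",(204,209),5)],
"scene":[("holderstud",(238,177),58),("pad",(332,222),7),("hinge",(362.5,243),86),("slot",(322,162),97),("keytop",(253,112),100),("knob",(300,273),108)]}.items():
    W=cloud(n,np.load(n+"0.npz")["d"])
    for k,uv,z in l: print(n,k,ray(n,uv,z).round(),"depth:",W[int(uv[1]),int(uv[0])].round())
E
```

```text
top holderstud [ 679. -132.   58.] depth: [ 680. -133.   54.]
top pad [537.  83.   7.] depth: [536.  84.  10.]
top hinge [555. 205.  86.] depth: [557. 207.  82.]
top slot [494. -34.  97.] depth: [496. -35.  86.]
top keytop [ 553. -287.  100.] depth: [ 554. -289.   95.]
top stand [ 554. -292.   50.] depth: [ 553. -290.   59.]
top knob [699. 208. 108.] depth: [698. 208. 109.]
top oil [ 671. -334.  110.] depth: [ 673. -336.  105.]
top jar [ 413. -212.   70.] depth: [ 414. -211.   70.]
top wrench [544. 416.   5.] depth: [544. 415.   8.]
scene holderstud [ 679. -125.   58.] depth: [ 679. -124.   58.]
scene pad [538.  82.   7.] depth: [538.  82.   7.]
scene hinge [554. 209.  86.] depth: [555. 209.  87.]
scene slot [498. -26.  97.] depth: [491. -36.  86.]
scene keytop [ 550. -297.  100.] depth: [ 550. -298.   99.]
scene knob [701. 212. 108.] depth: [700. 211. 106.]
```

```bash
python3 -m crank '{"dp":[[4.3,3,0],[4.3,3,0],[4.3,3,0],[4.3,3,0],[4.3,3,0],[4.3,3,0],[4.3,3,0],[4.3,3,0],[4.3,3,0],[4.3,3,0]],"delta_rot":[[0,0,0],[0,0,0],[0,0,0],[0,0,0],[0,0,0],[0,0,0],[0,0,0],[0,0,0],[0,0,0],[0,0,0]],"claw":[0,0,0,0,0,0,0,0,0,0]}'
python3 -m crank '{"dp":[[0,0,0],[0,0,0]],"delta_rot":[[0,0,0],[0,0,0]],"claw":[0,0]}'
python3 - <<'E'
from h import *
s=sense();p,d=capture("wrist");cv2.imwrite("pics/w1.png",p[:,:,::-1]);np.savez("w1.npz",p=p,d=d,**s)
print(s["eef_pos"],s["ee_rot"],s["dq"])
E
```

```text
time_s: 2.2
eef_pos: [578.6, -210.1, 231.4]
ee_rot: [0.0, 0.987, 0.161, 0.0]
force: [-0.4, -0.8, 0.4]
grip_width: 1.001
time_s: 2.4
eef_pos: [577.3, -211.0, 230.7]
ee_rot: [-0.0, 0.987, 0.162, -0.0]
force: [0.2, -0.8, 0.0]
grip_width: 0.997
[ 577.34170514 -211.04138348  230.74629538] [-1.48912399e-04  9.86777492e-01  1.62080168e-01 -4.22999003e-04] [-0.04396632 -0.02467261  0.02343927 -0.00370897 -0.00269028 -0.00499448]
```

View pics/w1.png

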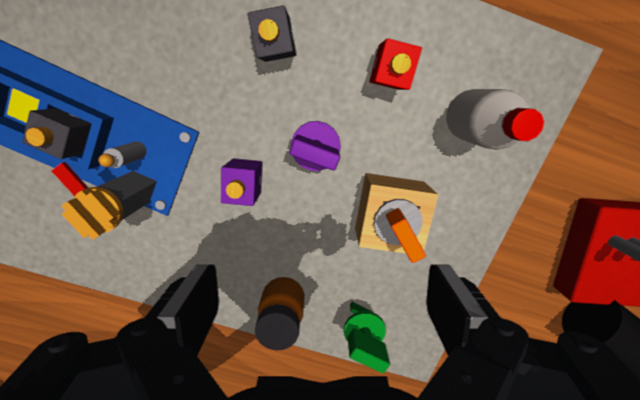

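```bash
cat >> h.py <<'E'
def rect(W,c,r,z0,z1,mask=None):
    m=(np.hypot(W[...,0]-c[0],W[...,1]-c[1])<r)&(W[...,2]>z0)&(W[...,2]<z1)
    if mask is not None:m&=mask
    P=W[m]
    if len(P)<5:return None
    (cx,cy),(w,h),a=cv2.minAreaRect(P[:,:2].astype(np.float32))
    return dict(n=len(P),c=(round(cx,1),round(cy,1)),wh=(round(w,1),round(h,1)),a=round(a,1),mean=P.mean(0).round(1))
E
python3 - <<'E'
from h import *
z=np.load("w1.npz");s={k:z[k] for k in("eef_pos","ee_rot")}
W=cloud("wrist",z["d"],s);p=z["p"].astype(int)
for n,uv in dict(stud=(268,30),htop=(258,20),key=(408,240),stand=(405,195),slot=(92,212),pad=(22,105),studb=(35,137),ball=(105,160)).items():print(n,W[uv[1],uv[0]].round(1))
org=(p[...,0]>180)&(p[...,1]<150)&(p[...,1]>60)&(p[...,2]<60)
print("holder",rect(W,(680,-130),35,41,50)); print("stud",rect(W,(680,-130),35,54,62))
print("key",rect(W,(553,-290),40,92,106)); print("handle all",rect(W,(553,-290),40,66,106));print("stand",rect(W,(553,-290),60,44,52));print("collar",rect(W,(553,-290),40,52,60))
print("screw",rect(W,(495,-33),45,88,104));print("pad",rect(W,(537,83),30,3,12))
E
```

```text
stud [ 677.  -132.1   58.8]
htop [ 682.7 -120.    46.1]
key [ 558.1 -292.8   99.8]
stand [ 583.1 -291.5   50.2]
slot [497.8 -40.8  97.4]
pad [539.1  88.1   7.2]
studb [532.3  32.8  63.8]
ball [532.1 -27.8  65.4]
holder {'n': 1467, 'c': (677.7, -131.8), 'wh': (36.4, 32.1), 'a': 28.5, 'mean': array([ 677.5, -132.5,   46. ])}
stud {'n': 339, 'c': (677.4, -132.1), 'wh': (15.1, 15.1), 'a': 43.0, 'mean': array([ 677.5, -132.2,   57.9])}
key {'n': 792, 'c': (557.4, -293.9), 'wh': (40.1, 13.9), 'a': 48.9, 'mean': array([ 558.7, -292.5,   99.5])}
handle all {'n': 949, 'c': (557.5, -293.8), 'wh': (40.2, 13.9), 'a': 48.8, 'mean': array([ 560.6, -290.3,   96.5])}
stand {'n': 2316, 'c': (557.0, -294.8), 'wh': (65.0, 64.6), 'a': 10.3, 'mean': array([ 562.4, -289.9,   49.8])}
collar {'n': 1163, 'c': (558.0, -293.8), 'wh': (47.8, 45.4), 'a': 33.1, 'mean': array([ 559.7, -291.6,   55.9])}
screw {'n': 1757, 'c': (493.6, -37.9), 'wh': (36.8, 34.6), 'a': 52.6, 'mean': array([495.2, -38.5,  95.3])}
pad {'n': 1103, 'c': (543.6, 88.9), 'wh': (31.6, 48.3), 'a': 81.9, 'mean': array([538.4,  92.3,   7.2])}
```

The wrist view shows the dark holder at (270,32), with its top at 46 mm and the right 36×32 size. The red and purple blocks are at (397,65) and (240,185). The orange key in the stand is at (405,232), at a height of 100 mm with a 40×14 handle. I'm reaching for the dark holder after one enlarged crop.

Run:
```python
import cv2
a=cv2.imread("pics/w1.png")[0:120,200:440];cv2.imwrite("pics/w1c.png",cv2.resize(a,(800,400),interpolation=cv2.INTER_CUBIC))
```

```text
(no output)
```

View pics/w1c.png

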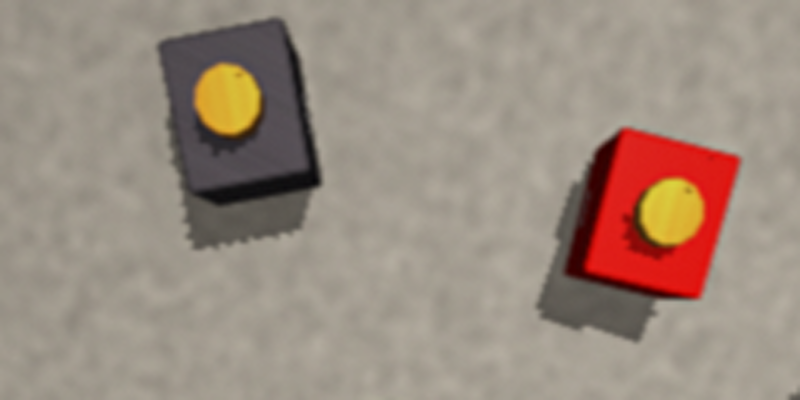

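```bash
python3 -m crank '{"dp":[[2,1.58,-1],[2,1.58,-1],[2,1.58,-1],[2,1.58,-1],[2.03,1.58,-1],[0,0,-3.5],[0,0,-3.5],[0,0,-3],[0,0,0],[0,0,0]],"delta_rot":[[0,0,2],[0,0,2],[0,0,2],[0,0,2],[0,0,2],[0,0,0],[0,0,0],[0,0,0],[0,0,0],[0,0,0]],"claw":[0,0,0,0,0,0,0,0,0,0]}'
python3 - <<'E'
from h import *
s=sense();p,d=capture("wrist");cv2.imwrite("pics/w2.png",p[:,:,::-1])
print(s["eef_pos"],R.from_quat(np.roll(s["ee_rot"],-1)).as_matrix()[:,0])
W=cloud("wrist",d,s)
print("holder",rect(W,(678,-132),35,41,50)); print("stud",rect(W,(678,-132),35,54,62))
E
```

```text
time_s: 3.45
eef_pos: [677.3, -133.9, 82.6]
ee_rot: [0.0, 0.969, 0.246, 0.0]
force: [0.3, 0.2, 0.4]
grip_width: 1.0
[ 677.31572977 -133.93697985   82.62086782] [8.79119177e-01 4.76601670e-01 5.66527041e-04]
holder {'n': 2936, 'c': (677.8, -131.6), 'wh': (36.6, 32.1), 'a': 28.7, 'mean': array([ 680.1, -130.4,   45.9])}
stud {'n': 747, 'c': (677.9, -131.6), 'wh': (15.5, 15.3), 'a': 44.7, 'mean': array([ 678.5, -131.3,   57.8])}
```

The crop shows the dark steel block on the left at (230,100), which is the holder. The red one on the right is not meant. Descending and gripping.

```bash
python3 -m crank '{"dp":[[0.05,0.22,-3],[0,0,-2.2],[0,0,-0.95],[0,0,0],[0,0,0],[0,0,0],[0,0,0],[0,0,0],[0,0,0],[0,0,0]],"delta_rot":[[0,0,0],[0,0,0],[0,0,0],[0,0,0],[0,0,0],[0,0,0],[0,0,0],[0,0,0],[0,0,0],[0,0,0]],"claw":[0,0,0,255,255,255,255,255,255,255]}' 50
```

```text
time_s: 4.5
eef_pos: [678.6, -130.7, 21.4]
ee_rot: [0.001, 0.969, 0.247, 0.001]
force: [0.1, 0.2, 6.5]
grip_width: 0.363
```

```bash
python3 -m crank '{"dp":[[0,0,3],[0,0,4],[0,0,4],[-2,3.05,0],[-2,3.05,0],[-2,3.05,0],[-2,3.05,0],[-2,3.05,0],[-2,3.05,0],[-2,3.05,0]],"delta_rot":[[0,0,0],[0,0,0],[0,0,0],[0,0,7.6],[0,0,7.6],[0,0,7.6],[0,0,7.6],[0,0,7.6],[0,0,7.6],[0,0,7.6]],"claw":[255,255,255,255,255,255,255,255,255,255]}'
python3 -m crank '{"dp":[[0,0,0],[0,0,0]],"delta_rot":[[0,0,0],[0,0,0]],"claw":[255,255]}'
python3 - <<'E'
from h import *
s=sense();p,d=capture("wrist");cv2.imwrite("pics/w3.png",p[:,:,::-1]);np.savez("w3.npz",p=p,d=d,**s)
x=R.from_quat(np.roll(s["ee_rot"],-1)).as_matrix()[:,0]
print(s["eef_pos"],np.degrees(np.arctan2(x[1],x[0])),s["grip_width"])
E
```

```text
time_s: 5.5
eef_pos: [536.7, 84.2, 129.8]
ee_rot: [-0.0, 0.754, 0.656, -0.0]
force: [0.6, 0.3, -3.2]
grip_width: 0.367
time_s: 5.7
eef_pos: [537.7, 83.5, 130.0]
ee_rot: [0.0, 0.756, 0.655, 0.0]
force: [0.4, -0.1, -2.7]
grip_width: 0.366
[537.72852114  83.47984224 130.00847921] 81.77751074821153 0.36605603428176736
```

View pics/w3.png

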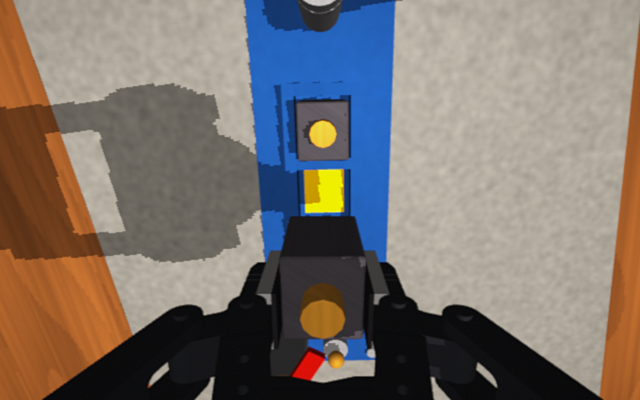

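Run:
```python
from h import *
z=np.load("w3.npz");s={k:z[k] for k in("eef_pos","ee_rot")}
W=cloud("wrist",z["d"],s);p=z["p"].astype(int)
print("held top",rect(W,(538,83),40,150,158),"stud",rect(W,(538,83),40,160,175))
print("nb top",rect(W,(544,133),30,48,56),"stud",rect(W,(544,133),30,60,70))
ye=(p[...,0]>150)&(p[...,1]>150)&(p[...,2]<120)
m=ye&(np.abs(W[...,2]-7)<3);print("pad",W[m].mean(0),cv2.minAreaRect(W[m][:,:2].astype(np.float32)))
print("hinge",rect(W,(555,207),30,82,92))
# tray long edges at z=5
b=(p[...,2]>100)&(p[...,0]<60)&(np.abs(W[...,2]-5)<2)
v,u=np.nonzero(b)
L=[];Rr=[]
for row in range(40,215,3):
    c=u[v==row]
    if len(c)>20: L.append(W[row,c.min()]);Rr.append(W[row,c.max()])
for E in(L,Rr):
    E=np.array(E);k=np.polyfit(E[:,1],E[:,0],1);r=np.abs(np.polyval(k,E[:,1])-E[:,0]);E=E[r<3];k=np.polyfit(E[:,1],E[:,0],1);print("edge",np.degrees(np.arctan(k[0])),"x at y=83:",np.polyval(k,83),len(E))
# walls pocket at z25
print("red",rect(W,(500,-10),60,60,97,(p[...,0]>150)&(p[...,1]<60)))
```

```text
held top {'n': 6162, 'c': (537.0, 82.9), 'wh': (36.6, 58.4), 'a': 81.8, 'mean': array([537.7,  87.8, 154.5])} stud {'n': 4295, 'c': (537.1, 84.0), 'wh': (25.7, 75.8), 'a': 81.5, 'mean': array([537.5,  86.6, 167.2])}
nb top {'n': 2474, 'c': (544.3, 133.1), 'wh': (36.1, 31.5), 'a': 83.0, 'mean': array([544.6, 134.1,  51.1])} stud {'n': 577, 'c': (544.7, 133.2), 'wh': (15.0, 15.3), 'a': 37.4, 'mean': array([544.6, 133.3,  63. ])}
pad [538.365213    83.64896422   7.10196619] ((538.1197509765625, 83.09161376953125), (35.3032112121582, 29.842731475830078), 83.06700897216797)
hinge {'n': 194, 'c': (552.3, 195.9), 'wh': (3.2, 16.1), 'a': 83.3, 'mean': array([552. , 195.9,  85.4])}
edge 7.0147522235036455 x at y=83: 488.6272727554432 59
edge 7.0806715134812315 x at y=83: 587.3789937932079 59
red {'n': 482, 'c': (514.7, -8.9), 'wh': (23.3, 12.0), 'a': 52.7, 'mean': array([514.8,  -8.3,  85.1])}
```

Run:
```python
from h import *
z=np.load("w3.npz");s={k:z[k] for k in("eef_pos","ee_rot")}
W=cloud("wrist",z["d"],s);p=z["p"].astype(int)
y=(p[...,0]-p[...,2]>60)
vv,uu=np.mgrid[:400,:640]
m=y&(uu>290)&(uu<350)&(vv>280)&(vv<345)
Q=W[m];Q=Q[(Q[:,2]>164.5)&(Q[:,2]<171)];print(len(Q),Q.mean(0),cv2.minEnclosingCircle(Q[:,:2].astype(np.float32)),np.percentile(W[m][:,2],[5,50,95]))
```

```text
1439 [536.94605298  83.37592556 166.60566202] ((536.5665283203125, 82.90135192871094), 8.517145156860352) [nan nan nan]
```

```bash
python3 -m crank '{"dp":[[0.13,0,-1.5],[0,0,-3],[0,0,-2],[0,0,-1],[0,0,-0.6],[0,0,-0.6],[0,0,0]],"delta_rot":[[0,0,1.2],[0,0,0],[0,0,0],[0,0,0],[0,0,0],[0,0,0],[0,0,0]],"claw":[255,255,255,255,255,255,255]}'
```

```text
time_s: 6.45
eef_pos: [539.3, 82.9, 42.7]
ee_rot: [-0.0, 0.749, 0.662, -0.0]
force: [-0.3, -0.1, -3.1]
grip_width: 0.366
```

```bash
python3 -m crank '{"dp":[[0,0,-0.5],[0,0,-0.5],[0,0,-0.3],[0,0,0],[0,0,0]],"delta_rot":[[0,0,0],[0,0,0],[0,0,0],[0,0,0],[0,0,0]],"claw":[255,255,255,255,255]}'
```

```text
time_s: 6.95
eef_pos: [539.3, 83.1, 29.9]
ee_rot: [0.0, 0.749, 0.662, 0.0]
force: [-0.3, 0.4, -3.0]
grip_width: 0.365
```

```bash
python3 -m crank '{"dp":[[0,0,-0.12],[0,0,0],[0,0,0],[0,0,0],[0,0,0],[0,0,2],[0,0,4],[0,0,4],[0,0,4],[0,0,0]],"delta_rot":[[0,0,0],[0,0,0],[0,0,0],[0,0,0],[0,0,0],[0,0,0],[0,0,0],[0,0,0],[0,0,0],[0,0,0]],"claw":[255,255,0,0,0,0,0,0,0,0]}'
python3 - <<'E'
from h import *
s=sense();p,d=capture("wrist");cv2.imwrite("pics/w4.png",p[:,:,::-1]);np.savez("w4.npz",p=p,d=d,**s)
x=R.from_quat(np.roll(s["ee_rot"],-1)).as_matrix()[:,0]
print(s["eef_pos"],np.degrees(np.arctan2(x[1],x[0])),s["joints"])
W=cloud("wrist",d,s)
print("top",rect(W,(538,83),26,48,57),"stud",rect(W,(538,83),25,60,70))
print("screw",rect(W,(493,-38),30,92,104))
m=(p[...,0]>150)&(p[...,1]<60)
print("red",rect(W,(505,-20),60,60,97,m))
E
```

```text
time_s: 7.95
eef_pos: [541.5, 83.0, 174.1]
ee_rot: [0.004, 0.749, 0.662, 0.004]
force: [-0.1, -0.0, 0.3]
grip_width: 0.999
[541.48756247  83.00498188 174.11878516] 82.95963698359255 [-6.18295741e-02  4.06840125e-01  1.51960849e+00  2.09326422e-05
  1.20494905e+00  6.10438160e-02]
top {'n': 1534, 'c': (538.4, 82.2), 'wh': (36.6, 31.6), 'a': 83.7, 'mean': array([538.7,  83.9,  53. ])} stud {'n': 367, 'c': (538.5, 82.3), 'wh': (15.5, 14.9), 'a': 39.8, 'mean': array([538.6,  82.8,  64.8])}
screw {'n': 1097, 'c': (493.7, -36.9), 'wh': (37.4, 33.8), 'a': 52.2, 'mean': array([494.5, -31.1,  96.5])}
red {'n': 454, 'c': (513.4, -10.9), 'wh': (26.9, 11.8), 'a': 52.8, 'mean': array([513.4, -10.4,  85.1])}
```

View pics/w4.png

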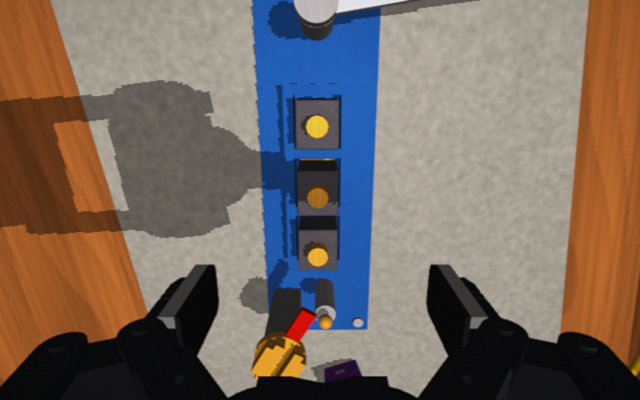

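The holder is seated: top at 53 mm, stud at 65 mm, within 1 mm of the pad. Next is the bar; I turn the tool and look at the knob.

```bash
python3 -m crank '{"dp":[[0.9,1,0],[0.9,1,0],[0.9,1,0],[0.9,1,0],[0.9,1,0],[0.9,1,0],[0.9,1,0],[0.9,1,0],[0.9,1,0],[0.9,1,0]],"delta_rot":[[0,0,8.2],[0,0,8.2],[0,0,8.2],[0,0,8.2],[0,0,8.2],[0,0,8.2],[0,0,8.2],[0,0,8.2],[0,0,8.2],[0,0,8.2]],"claw":[120,120,120,120,120,120,120,120,120,120]}'
python3 -m crank '{"dp":[[0.9,1,0],[0.9,1,0],[0,0,0],[0,0,0]],"delta_rot":[[0,0,8.2],[0,0,8.2],[0,0,0],[0,0,0]],"claw":[120,120,120,120]}'
python3 - <<'E'
from h import *
s=sense();p,d=capture("wrist");cv2.imwrite("pics/w5.png",p[:,:,::-1]);np.savez("w5.npz",p=p,d=d,**s)
x=R.from_quat(np.roll(s["ee_rot"],-1)).as_matrix()[:,0]
print(s["eef_pos"],np.degrees(np.arctan2(x[1],x[0])),s["joints"])
W=cloud("wrist",d,s)
print("knob",rect(W,(702,210),25,102,114),rect(W,(702,210),60,74,82),)
E
```

```text
time_s: 9.0
eef_pos: [629.1, 183.4, 167.0]
ee_rot: [-0.001, 0.128, 0.992, -0.0]
force: [0.7, 0.2, 0.1]
grip_width: 0.533
time_s: 9.4
eef_pos: [646.7, 202.8, 167.3]
ee_rot: [-0.001, -0.01, 1.0, -0.0]
force: [-0.6, -0.5, 0.3]
grip_width: 0.531
[646.66807612 202.81818159 167.32416152] -178.85324246983902 [ 1.31527217e-01  7.06604259e-01  1.05189869e+00 -1.71535965e-04
  1.38511167e+00 -1.45925236e+00]
knob {'n': 599, 'c': (702.8, 213.2), 'wh': (17.5, 17.4), 'a': 75.0, 'mean': array([701.4, 213. , 107.4])} {'n': 2430, 'c': (701.9, 213.1), 'wh': (119.8, 17.3), 'a': 1.2, 'mean': array([691.7, 212.8,  78.2])}
```

View pics/w5.png

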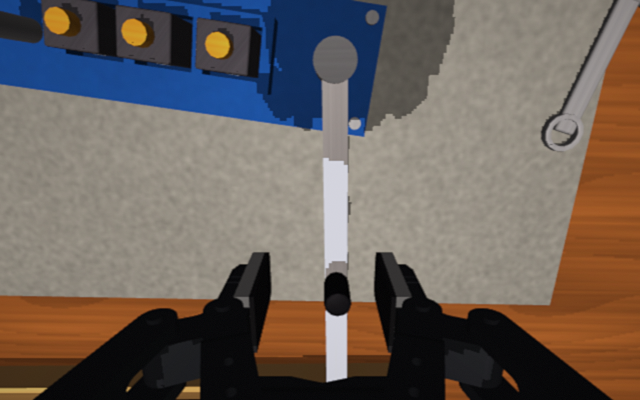

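The wrist picture shows the knob at (337,293) between the open jaws, and the bar running up to the hinge at (335,60). I put the jaws around the knob.

```bash
python3 -m crank '{"dp":[[2.8,0.52,0],[2.8,0.52,0],[0,0,-3],[0,0,-3],[0,0,-2.4],[0,0,0],[0,0,0],[0,0,0]],"delta_rot":[[0,0,1.1],[0,0,0],[0,0,0],[0,0,0],[0,0,0],[0,0,0],[0,0,0],[0,0,0]],"claw":[120,120,120,120,120,175,175,175]}'
python3 - <<'E'
from h import *
s=sense();print(s["eef_pos"],s["joints"],s["grip_width"])
h=np.array([553.3,207.2])
# knob waypoints
for a in list(range(99,-1,-9))+[0]:
    f=np.radians(a-97);print(a,(h+150*np.array([np.cos(f),np.sin(f)])).round(1))
E
```

```text
time_s: 10.25
eef_pos: [704.0, 213.4, 86.9]
ee_rot: [0.002, -0.021, 1.0, 0.0]
force: [-0.0, -0.0, 0.6]
grip_width: 0.316
[703.95694627 213.38699096  86.9061627 ] [ 1.35552616e-01  9.12097249e-01  8.86443693e-01 -6.83221320e-06
  1.33980702e+00 -1.47706787e+00] 0.3161419849293203
99 [703.2 212.4]
90 [702.2 188.9]
81 [697.5 165.9]
72 [689.2 143.8]
63 [677.7 123.3]
54 [663.  104.9]
45 [645.6  89. ]
36 [626.  76.]
27 [604.6  66.2]
18 [581.9  60. ]
9 [558.5  57.3]
0 [535.   58.3]
0 [535.   58.3]
```

Run:
```python
from h import *
h=np.array([553.3,207.2]);pt=np.array([704.0,213.4])
for k in range(1,13):
    f=np.radians(2.3-8.1*k);q=h+150*np.array([np.cos(f),np.sin(f)]);print(k,(q-pt).round(1)/10,99.3-8.1*k);pt=q
```

```text
1 [-0.15 -2.14] 91.2
2 [-0.36 -2.09] 83.1
3 [-0.65 -2.02] 75.0
4 [-0.93 -1.9 ] 66.9
5 [-1.19 -1.75] 58.8
6 [-1.42 -1.57] 50.7
7 [-1.63 -1.35] 42.6
8 [-1.81 -1.11] 34.5
9 [-1.94 -0.84] 26.400000000000006
10 [-2.04 -0.56] 18.299999999999997
11 [-2.1  -0.27] 10.200000000000003
12 [-2.12  0.03] 2.1000000000000085
```

```bash
python3 -m crank '{"dp":[[-0.15,-2.14,-0.2],[-0.36,-2.09,0],[-0.65,-2.02,0],[-0.93,-1.9,0],[-1.19,-1.75,0],[-1.42,-1.57,0],[-1.63,-1.35,0],[-1.81,-1.11,0],[-1.94,-0.84,0],[-2.04,-0.56,0]],"delta_rot":[[0,0,-8.1],[0,0,-8.1],[0,0,-8.1],[0,0,-8.1],[0,0,-8.1],[0,0,-8.1],[0,0,-8.1],[0,0,-8.1],[0,0,-8.1],[0,0,-8.1]],"claw":[175,175,175,175,175,175,175,175,175,175]}'
python3 - <<'E'
from h import *
s=sense();p,d=capture("wrist");cv2.imwrite("pics/w6.png",p[:,:,::-1]);s=sense()
x=R.from_quat(np.roll(s["ee_rot"],-1)).as_matrix()[:,0]
print(s["eef_pos"],np.degrees(np.arctan2(x[1],x[0])),s["force"])
W=cloud("wrist",d,s)
e=s["eef_pos"];print("knob",rect(W,e[:2],13,102,109))
E
```

```text
time_s: 11.25
eef_pos: [582.2, 59.5, 84.4]
ee_rot: [0.002, 0.636, 0.772, 0.001]
force: [1.3, 1.4, 0.7]
grip_width: 0.309
[579.67809125  59.3078071   84.14281766] 100.65699581665694 [ 0.40082514  0.58075326 -0.37591031]
knob {'n': 1720, 'c': (582.8, 61.4), 'wh': (17.5, 17.8), 'a': 42.6, 'mean': array([582.7,  62.4, 107.1])}
```

View pics/w6.png

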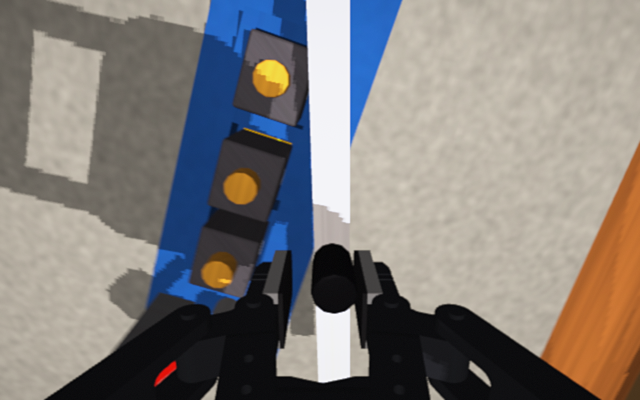

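```bash
python3 -m crank '{"dp":[[-1.5,-0.15,0],[-1.2,-0.05,0],[-0.8,0.03,0],[0,0,0],[-0.3,0.04,0],[-0.3,0.04,0],[0,0,0]],"delta_rot":[[0,0,-6],[0,0,-5],[0,0,-4],[0,0,0],[0,0,-1.2],[0,0,-1],[0,0,0]],"claw":[175,175,255,255,255,255,255]}' 40
python3 - <<'E'
from h import *
s=sense()
x=R.from_quat(np.roll(s["ee_rot"],-1)).as_matrix()[:,0]
print(s["eef_pos"],np.degrees(np.arctan2(x[1],x[0])),s["force"])
E
```

```text
time_s: 12.0
eef_pos: [542.8, 58.6, 84.4]
ee_rot: [0.002, 0.741, 0.671, 0.001]
force: [-0.8, -4.0, 8.6]
grip_width: 0.191
[542.81698156  58.58551532  84.40703038] 84.35030397549544 [-0.77101479 -4.01534859  8.61072706]
```

```bash
python3 -m crank '{"dp":[[-0.3,0.03,0],[-0.3,0.03,0],[-0.2,0.02,0],[0,0,0]],"delta_rot":[[0,0,-0.5],[0,0,-0.5],[0,0,-0.3],[0,0,0]],"claw":[255,255,255,255]}'
```

```text
time_s: 12.4
eef_pos: [536.0, 59.2, 84.4]
ee_rot: [0.003, 0.749, 0.663, 0.002]
force: [6.7, -4.5, 4.9]
grip_width: 0.193
```

```bash
python3 -m crank '{"dp":[[-0.15,0.02,0],[-0.15,0.02,0],[0,0,0]],"delta_rot":[[0,0,0],[0,0,0],[0,0,0]],"claw":[255,255,255]}'
```

```text
time_s: 12.7
eef_pos: [535.7, 59.3, 84.6]
ee_rot: [0.006, 0.749, 0.663, 0.005]
force: [22.0, -5.2, -5.8]
grip_width: 0.194
```

```bash
python3 -m crank '{"dp":[[0.1,0,0],[0,0,0],[0,0,0],[0,0,0],[0,0,3],[0,0,4],[0,0,4],[0,0,0]],"delta_rot":[[0,0,0],[0,0,0],[0,0,0],[0,0,0],[0,0,0],[0,0,0],[0,0,0],[0,0,0]],"claw":[255,100,100,100,100,100,60,0]}'
python3 - <<'E'
from h import *
s=sense();p,d=capture("wrist");cv2.imwrite("pics/w7.png",p[:,:,::-1]);np.savez("w7.npz",p=p,d=d,**s)
x=R.from_quat(np.roll(s["ee_rot"],-1)).as_matrix()[:,0]
print(s["eef_pos"],np.degrees(np.arctan2(x[1],x[0])),s["force"],s["ee_rot"])
W=cloud("wrist",d,s)
print("knob",rect(W,(535,58),20,102,114))
g=(np.ptp(p.astype(int),axis=2)<40)
for c in((549,170),(545,130),(540,100)):print("bar",rect(W,c,25,75,82))
print("screw",rect(W,(493,-38),30,92,104));m=(p[...,0]>150)&(p[...,1]<60)
print("red",rect(W,(505,-20),60,60,97,m))
E
```

```text
time_s: 13.5
eef_pos: [533.0, 60.5, 197.8]
ee_rot: [0.003, 0.749, 0.663, 0.003]
force: [1.0, 0.3, -1.0]
grip_width: 0.907
[532.9778463   60.52535493 197.80621518] 83.00625006402858 [ 0.97807658  0.26022673 -1.04050992] [0.0033935  0.74891189 0.66265324 0.00318631]
knob {'n': 530, 'c': (535.4, 59.1), 'wh': (17.3, 16.9), 'a': 41.3, 'mean': array([535.5,  59.8, 107.7])}
bar {'n': 1733, 'c': (549.0, 167.7), 'wh': (44.6, 15.8), 'a': 82.7, 'mean': array([548.9, 168.2,  78.2])}
bar {'n': 1657, 'c': (544.2, 130.2), 'wh': (49.2, 16.0), 'a': 82.6, 'mean': array([544.4, 131.1,  78.2])}
bar {'n': 1490, 'c': (540.8, 100.0), 'wh': (49.4, 15.7), 'a': 82.9, 'mean': array([540.7, 100.5,  78.1])}
screw {'n': 1262, 'c': (493.5, -37.0), 'wh': (37.4, 33.2), 'a': 52.6, 'mean': array([494.1, -35.5,  96.7])}
red {'n': 416, 'c': (513.3, -10.9), 'wh': (26.9, 11.8), 'a': 52.5, 'mean': array([513.1, -10.6,  85. ])}
```

View pics/w7.png

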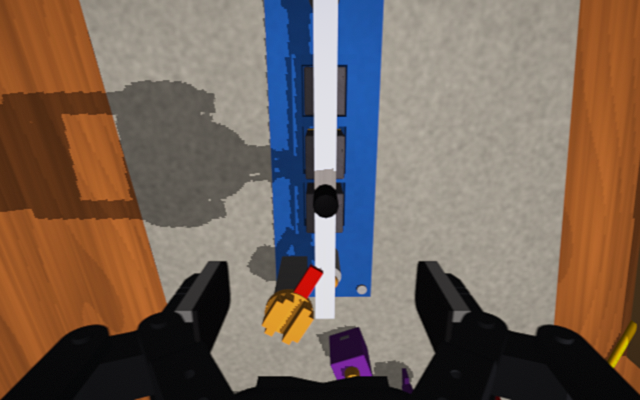

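The bar is shut: it lies at 82.8° against the tray's 83.0°, the knob is where it should be, and the stop resisted with 22 N. Now the key.

```bash
python3 -m crank '{"dp":[[0.25,-3.55,0],[0.25,-3.55,0],[0.25,-3.55,0],[0.25,-3.55,0],[0.25,-3.55,0],[0.25,-3.55,0],[0.25,-3.55,0],[0.25,-3.55,0],[0.25,-3.55,0],[0.2,-3.5,0]],"delta_rot":[[0,0,-3.4],[0,0,-3.4],[0,0,-3.4],[0,0,-3.4],[0,0,-3.4],[0,0,-3.4],[0,0,-3.4],[0,0,-3.4],[0,0,-3.4],[0,0,-3.5]],"claw":[0,0,0,0,0,0,0,0,0,0]}'
python3 -m crank '{"dp":[[0,0,0],[0,0,0]],"delta_rot":[[0,0,0],[0,0,0]],"claw":[0,0]}'
python3 - <<'E'
from h import *
s=sense();p,d=capture("wrist");cv2.imwrite("pics/w8.png",p[:,:,::-1]);np.savez("w8.npz",p=p,d=d,**s)
M=R.from_quat(np.roll(s["ee_rot"],-1)).as_matrix();x=M[:,0]
print(s["eef_pos"],np.degrees(np.arctan2(x[1],x[0])),"tiltfix",np.degrees(np.cross(M[:,2],[0,0,-1])))
W=cloud("wrist",d,s)
print("key",rect(W,(557.5,-294),40,95,106)); print("stand",rect(W,(557,-294),60,46,52));print("collar",rect(W,(557,-294),40,53,60))
E
```

```text
time_s: 14.55
eef_pos: [555.1, -295.1, 190.9]
ee_rot: [-0.001, 0.911, 0.413, -0.001]
force: [-0.4, 0.2, -1.4]
grip_width: 0.998
time_s: 14.75
eef_pos: [555.0, -294.0, 191.0]
ee_rot: [-0.001, 0.911, 0.413, -0.0]
force: [0.2, 0.6, 0.4]
grip_width: 1.004
[ 555.03113616 -293.95141001  190.99136678] 48.84389350706708 tiltfix [-0.11079678 -0.11296654 -0.        ]
key {'n': 1134, 'c': (557.5, -293.6), 'wh': (39.4, 13.7), 'a': 49.6, 'mean': array([ 558.2, -293. ,   99.9])}
stand {'n': 3210, 'c': (557.1, -294.8), 'wh': (64.4, 64.4), 'a': 10.1, 'mean': array([ 560.8, -290.7,   50.1])}
collar {'n': 1514, 'c': (558.2, -293.1), 'wh': (43.1, 45.0), 'a': 48.9, 'mean': array([ 559., -292.,   56.])}
```

View pics/w8.png

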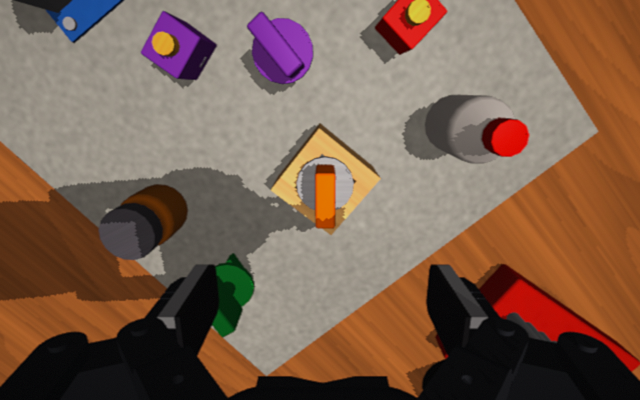

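The orange key is in the pale stand at image (325,195). The green key at (232,285) and purple key at (282,45) are look-alikes and stand outside the stand. Enlarged crop next, then I grip the key.

Run:
```python
import cv2
a=cv2.imread("pics/w8.png")[110:260,220:440];cv2.imwrite("pics/w8c.png",cv2.resize(a,(792,540),interpolation=cv2.INTER_CUBIC))
```

```text
(no output)
```

View pics/w8c.png

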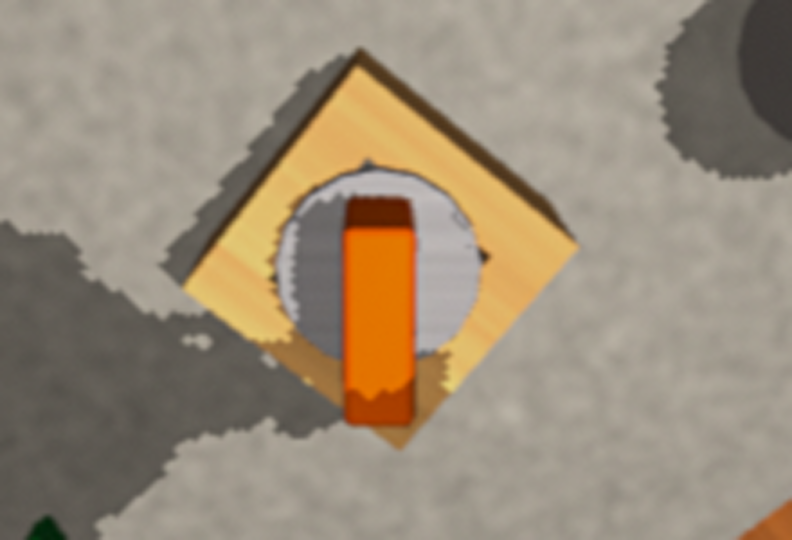

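```bash
python3 -m crank '{"dp":[[0.25,0.03,-1],[0,0,-4],[0,0,-4],[0,0,-2],[0,0,0],[0,0,0]],"delta_rot":[[-0.1,-0.1,0.3],[0,0,0],[0,0,0],[0,0,0],[0,0,0],[0,0,0]],"claw":[110,110,110,110,110,110]}'
python3 - <<'E'
from h import *
s=sense();p,d=capture("wrist");cv2.imwrite("pics/w9.png",p[:,:,::-1])
M=R.from_quat(np.roll(s["ee_rot"],-1)).as_matrix();x=M[:,0]
print(s["eef_pos"],np.degrees(np.arctan2(x[1],x[0])),"tiltfix",np.degrees(np.cross(M[:,2],[0,0,-1])),s["force"])
W=cloud("wrist",d,s)
o=(p[...,0].astype(int)-p[...,2]>60)
print("key",rect(W,(557.5,-294),24,97,103,o))
E
```

```text
time_s: 15.4
eef_pos: [558.4, -293.2, 83.1]
ee_rot: [0.001, 0.909, 0.416, 0.001]
force: [0.3, -0.2, 1.0]
grip_width: 0.567
[ 558.42951586 -293.19726426   83.14404459] 49.22059788203795 tiltfix [0.11730057 0.12839794 0.        ] [ 0.27246394 -0.23633953  0.9983654 ]
key {'n': 3068, 'c': (557.1, -293.9), 'wh': (41.0, 13.9), 'a': 48.6, 'mean': array([ 558.3, -292.5,   99.9])}
```

View pics/w9.png

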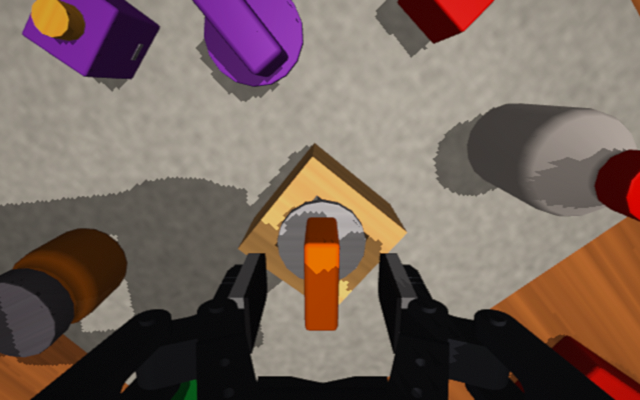

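```bash
python3 -m crank '{"dp":[[-0.07,-0.05,-1],[0,0,-0.9],[0,0,0],[0,0,0],[0,0,0],[0,0,0],[0,0,0],[0,0,0]],"delta_rot":[[0.1,0.1,0],[0,0,0],[0,0,0],[0,0,0],[0,0,0],[0,0,0],[0,0,0],[0,0,0]],"claw":[110,110,255,255,255,255,255,255]}' 80
python3 - <<'E'
from h import *
s=sense()
M=R.from_quat(np.roll(s["ee_rot"],-1)).as_matrix();x=M[:,0]
print(s["eef_pos"],np.degrees(np.arctan2(x[1],x[0])),"tiltfix",np.degrees(np.cross(M[:,2],[0,0,-1])),s["force"],s["wrist_torque"])
E
```

```text
time_s: 16.25
eef_pos: [557.4, -294.3, 63.8]
ee_rot: [0.0, 0.909, 0.416, 0.0]
force: [-0.2, 0.4, 0.9]
grip_width: 0.156
[ 557.37544127 -294.33795577   63.82601467] 49.15020977501097 tiltfix [0.01634898 0.01839373 0.        ] [-0.20476111  0.35364751  0.87996149] [-0.02825927  0.00646809  0.00420509]
```

```bash
python3 -m crank '{"dp":[[0,0,3],[0,0,4],[0,0,4.5],[0,0,1],[-1,4,0],[-1,4,0],[-1,4,0],[-1,4,0],[-1,4,0],[-1,4,0]],"delta_rot":[[0,0,0],[0,0,0],[0,0,0],[0,0,0],[0,0,0.6],[0,0,0.6],[0,0,0.6],[0,0,0.6],[0,0,0.6],[0,0,0.5]],"claw":[255,255,255,255,255,255,255,255,255,255]}'
python3 - <<'E'
from h import *
s=sense();p,d=capture("wrist");cv2.imwrite("pics/w10.png",p[:,:,::-1]);s=sense()
M=R.from_quat(np.roll(s["ee_rot"],-1)).as_matrix();x=M[:,0]
print(s["eef_pos"],np.degrees(np.arctan2(x[1],x[0])),"tiltfix",np.degrees(np.cross(M[:,2],[0,0,-1])),s["force"],s["grip_width"])
p,d=capture("scene");cv2.imwrite("pics/s10.png",cv2.resize(p[60:260,200:460,::-1],(780,600)))
E
```

```text
time_s: 17.25
eef_pos: [496.4, -52.6, 188.0]
ee_rot: [-0.0, 0.896, 0.444, -0.0]
force: [1.4, 0.1, -1.3]
grip_width: 0.155
[494.79447289 -47.6587333  188.06141704] 52.86603511797505 tiltfix [-0.17105393 -0.1327644  -0.        ] [ 1.18003445  5.13306909 -0.77337446] 0.15473144350978904
```

View pics/w10.png

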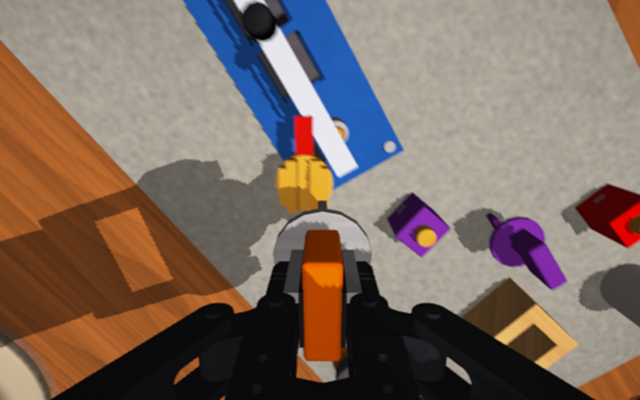

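View pics/s10.png

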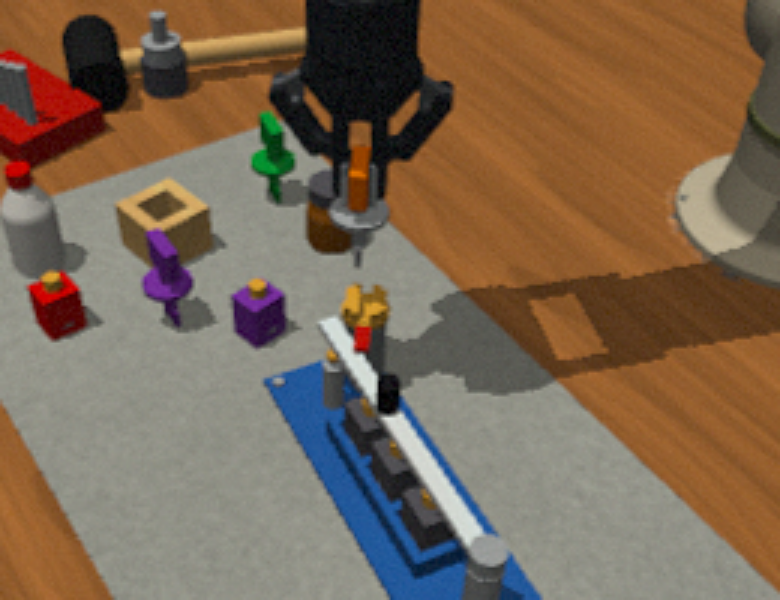

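```bash
python3 -m crank '{"dp":[[0,0,0],[0,0,0],[0,0,0]],"delta_rot":[[0.1,0.1,0],[0,0,0],[0,0,0]],"claw":[255,255,255]}'
python3 - <<'E'
from h import *
s=sense();p,d=capture("wrist");cv2.imwrite("pics/w11.png",cv2.resize(p[100:260,220:440,::-1],(770,560),interpolation=cv2.INTER_CUBIC))
np.savez("w11.npz",p=p,d=d,**s)
M=R.from_quat(np.roll(s["ee_rot"],-1)).as_matrix();x=M[:,0]
print(s["eef_pos"],np.degrees(np.arctan2(x[1],x[0])),"tiltfix",np.degrees(np.cross(M[:,2],[0,0,-1])),s["force"])
print([(q["centre"],q["p"]) for q in pinpoint("wrist","screw_slot")])
for q in pinpoint("wrist","screw_slot"):print(ray("wrist",q["centre"],97,s))
W=cloud("wrist",d,s);m=(p[...,0]>150)&(p[...,1]<60)
print("screw",rect(W,(493,-38),25,95,100));print("red",rect(W,(505,-20),45,80,90,m))
o=(p[...,0].astype(int)-p[...,2]>60)
print("handle top",rect(W,s["eef_pos"],30,218,232,o))
E
```

```text
time_s: 17.65
eef_pos: [497.4, -55.2, 188.3]
ee_rot: [-0.001, 0.897, 0.443, -0.001]
force: [-0.1, -0.1, -2.4]
grip_width: 0.153
[497.44691438 -55.17426561 188.28066832] 52.57187922101421 tiltfix [-0.10210053 -0.12158007 -0.        ] [-0.14482411 -0.10356828 -2.42719071]
[([301.7, 183.9], 0.96)]
[494.51315614 -35.67266977  97.        ]
screw {'n': 1569, 'c': (493.5, -36.9), 'wh': (36.1, 32.9), 'a': 52.4, 'mean': array([493.8, -35.8,  97.1])}
red {'n': 638, 'c': (513.4, -11.2), 'wh': (25.8, 11.8), 'a': 52.8, 'mean': array([513.3, -10.9,  85.1])}
handle top {'n': 4113, 'c': (489.3, -48.0), 'wh': (40.9, 35.5), 'a': 51.9, 'mean': array([499.3, -52.6, 224.2])}
```

View pics/w11.png

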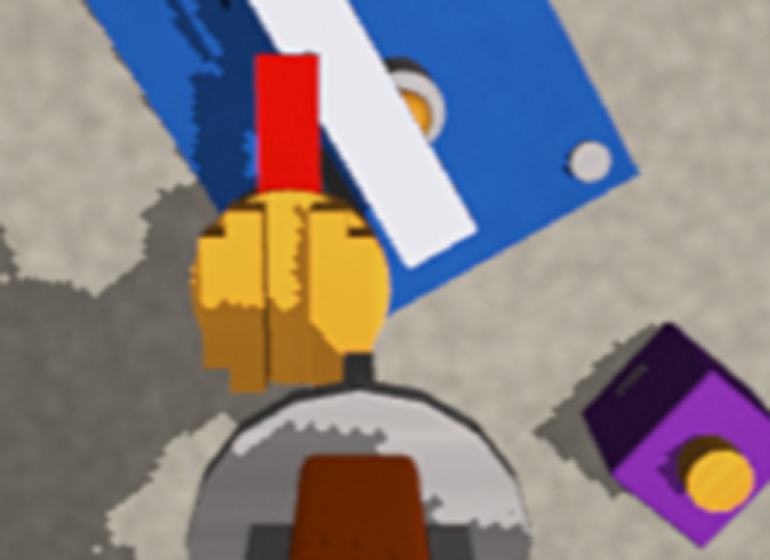

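```bash
python3 -m crank '{"dp":[[-0.2,0.9,0],[-0.2,0.93,0],[0,0,-1.5],[0,0,-1.8],[0,0,0],[0,0,0],[0,0,0]],"delta_rot":[[0.1,0.1,0],[0,0,0],[0,0,0],[0,0,0],[0,0,0],[0,0,0],[0,0,0]],"claw":[255,255,255,255,255,255,255]}'
python3 - <<'E'
from h import *
s=sense();p,d=capture("wrist");cv2.imwrite("pics/w12.png",cv2.resize(p[100:400,160:480,::-1],(640,600),interpolation=cv2.INTER_CUBIC))
M=R.from_quat(np.roll(s["ee_rot"],-1)).as_matrix();x=M[:,0]
print(s["eef_pos"],np.degrees(np.arctan2(x[1],x[0])),"tiltfix",np.degrees(np.cross(M[:,2],[0,0,-1])),s["force"])
W=cloud("wrist",d,s);print("collar",rect(W,s["eef_pos"],27,s["eef_pos"][2]-9.5,s["eef_pos"][2]-6))
o=(p[...,0].astype(int)-p[...,2]>60);print("handle",rect(W,s["eef_pos"],25,s["eef_pos"][2]+34,s["eef_pos"][2]+38,o))
p,d=capture("scene");cv2.imwrite("pics/s12.png",cv2.resize(p[90:190,260:390,::-1],(780,600),interpolation=cv2.INTER_CUBIC))
E
```

```text
time_s: 18.5
eef_pos: [493.7, -35.8, 156.5]
ee_rot: [-0.002, 0.896, 0.444, -0.0]
force: [0.4, -0.4, -1.2]
grip_width: 0.155
[493.6761532  -35.83251874 156.52913967] 52.66598817050917 tiltfix [-0.17559822 -0.11950878 -0.        ] [ 0.41596894 -0.40545708 -1.22704815]
collar {'n': 2556, 'c': (499.6, -27.5), 'wh': (26.5, 45.5), 'a': 53.1, 'mean': array([500.6, -26.4, 148.8])}
handle {'n': 3855, 'c': (493.8, -35.4), 'wh': (40.6, 14.0), 'a': 51.8, 'mean': array([494.9, -34.1, 192.6])}
```

View pics/w12.png

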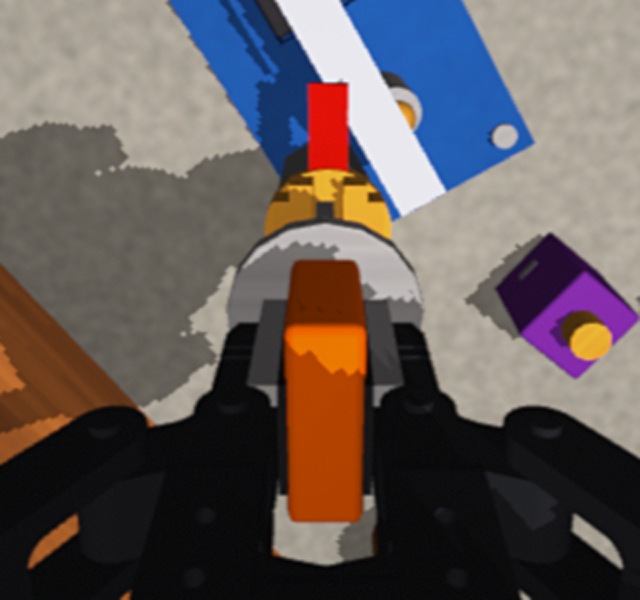

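View pics/s12.png

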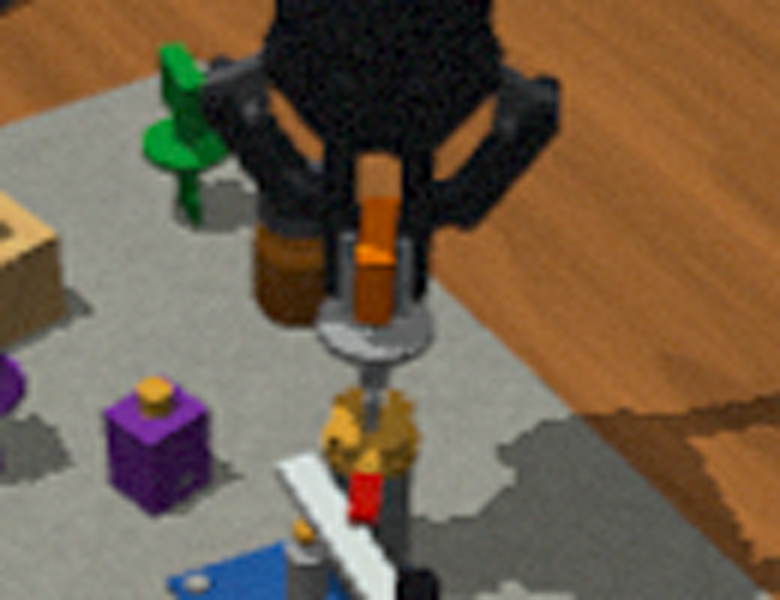

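```bash
python3 -m crank '{"dp":[[0,-0.11,-0.4],[0,0,-0.4],[0,0,-0.3],[0,0,0]],"delta_rot":[[0.15,0.1,0],[0,0,0],[0,0,0],[0,0,0]],"claw":[255,255,255,255]}'
```

```text
time_s: 19.0
eef_pos: [493.0, -37.0, 144.0]
ee_rot: [-0.004, 0.896, 0.443, -0.001]
force: [-0.6, -0.2, -0.9]
grip_width: 0.151
```

```bash
python3 -m crank '{"dp":[[0,0,-0.2],[0,0,0],[0,0,0],[0,0,0],[0,0,0],[0,0,0]],"delta_rot":[[0,0,0],[0,0,-6],[0,0,-6],[0,0,-6],[0,0,-6],[0,0,0]],"claw":[255,255,255,255,255,255]}' 100
python3 - <<'E'
from h import *
s=sense();M=R.from_quat(np.roll(s["ee_rot"],-1)).as_matrix();x=M[:,0]
print(s["eef_pos"],np.degrees(np.arctan2(x[1],x[0])),"tiltfix",np.degrees(np.cross(M[:,2],[0,0,-1])),s["force"],s["wrist_torque"],s["joints"][5])
E
```

```text
time_s: 19.6
eef_pos: [493.3, -37.1, 142.5]
ee_rot: [-0.004, 0.969, 0.247, -0.0]
force: [-0.5, -0.2, -2.2]
grip_width: 0.152
[493.26162398 -37.12929207 142.5261762 ] 28.602802227772383 tiltfix [-0.42971298 -0.13468094 -0.        ] [-0.45015224 -0.16247622 -2.2457505 ] [-0.12966527 -0.02101026  0.02205055] 0.7524257966162038
```

Run:
```python
from h import *
s=sense();p,d=capture("wrist");cv2.imwrite("pics/w13.png",cv2.resize(p[100:400,160:480,::-1],(640,600),interpolation=cv2.INTER_CUBIC))
W=cloud("wrist",d,s);m=(p[...,0]>150)&(p[...,1]<60);print("red",rect(W,(510,-25),55,80,90,m))
P=W[m&(abs(W[...,2]-85)<4)];c=P.mean(0);print(np.degrees(np.arctan2(c[1]+36.9,c[0]-493.5)))
print(sense()["wrist_torque"])
```

```text
red {'n': 916, 'c': (519.2, -17.5), 'wh': (27.8, 12.2), 'a': 35.8, 'mean': array([519.6, -16.9,  85.1])}
37.434172506234226
[-0.09786163  0.04050053  0.06004775]
```

View pics/w13.png

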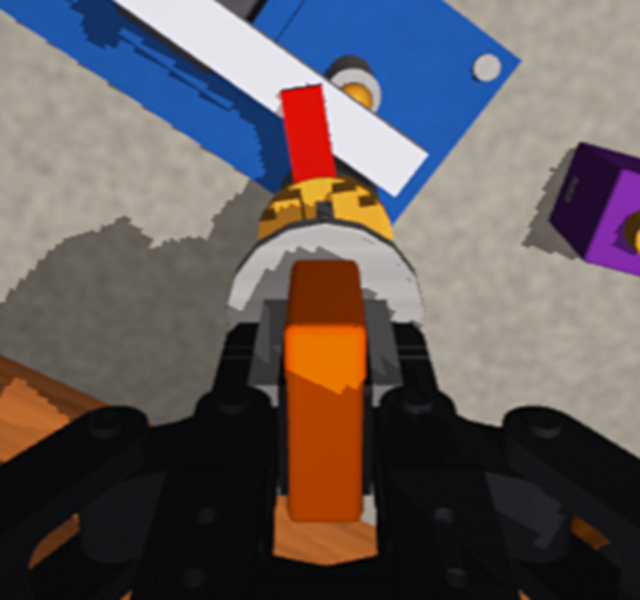

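```bash
python3 -m crank '{"dp":[[0,0,0],[0,0,0],[0,0,0],[0,0,0],[0,0,0],[0,0,0],[0,0,0],[0,0,0]],"delta_rot":[[0.4,0.1,-6],[0,0,-6],[0,0,-6],[0,0,-6],[0,0,-6],[0,0,-6],[0,0,-6],[0,0,0]],"claw":[255,255,255,255,255,255,255,255]}'
python3 - <<'E'
from h import *
s=sense();M=R.from_quat(np.roll(s["ee_rot"],-1)).as_matrix();x=M[:,0]
print(s["eef_pos"],np.degrees(np.arctan2(x[1],x[0])),"tiltfix",np.degrees(np.cross(M[:,2],[0,0,-1])),s["force"],s["wrist_torque"],s["joints"][5])
p,d=capture("wrist");cv2.imwrite("pics/w14.png",cv2.resize(p[100:400,160:480,::-1],(640,600),interpolation=cv2.INTER_CUBIC))
W=cloud("wrist",d,s);m=(p[...,0]>150)&(p[...,1]<60);print("red",rect(W,(520,-40),45,80,90,m))
P=W[m&(abs(W[...,2]-85)<4)];c=P.mean(0);print(np.degrees(np.arctan2(c[1]+36.9,c[0]-493.5)))
E
```

```text
time_s: 20.45
eef_pos: [493.1, -36.8, 142.5]
ee_rot: [-0.007, 0.993, -0.115, 0.002]
force: [-0.2, 0.2, -1.7]
grip_width: 0.151
[493.06637413 -36.83459819 142.53160758] -13.256778567965096 tiltfix [-0.81118668  0.33895862  0.        ] [-0.23913267  0.23865688 -1.70756075] [ 0.14959094  0.12948264 -0.01777741] 1.474043941577452
red {'n': 902, 'c': (525.5, -39.5), 'wh': (12.3, 27.5), 'a': 85.0, 'mean': array([526.4, -39.7,  85.1])}
-4.932221667642734
```

View pics/w14.png

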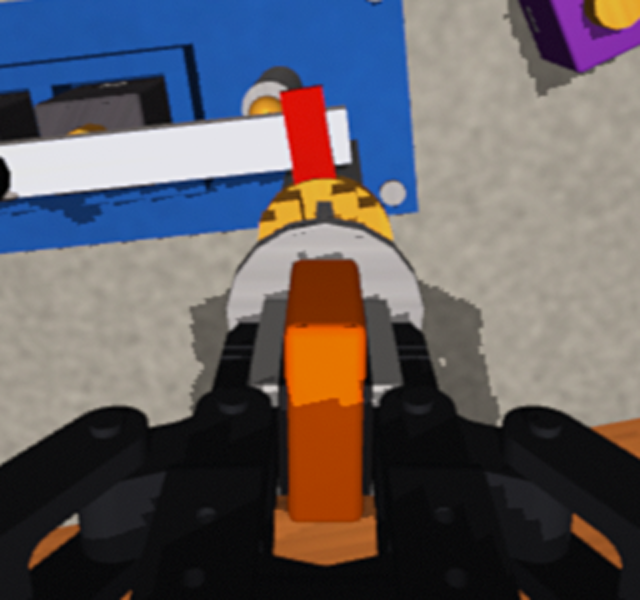

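```bash
python3 -m crank '{"dp":[[0,0,0],[0,0,0],[0,0,0],[0,0,0]],"delta_rot":[[-0.8,0.35,-2],[0,0,-2],[0,0,-1],[0,0,0]],"claw":[255,255,255,255]}'
python3 - <<'E'
from h import *
s=sense();M=R.from_quat(np.roll(s["ee_rot"],-1)).as_matrix();x=M[:,0]
print(s["eef_pos"],np.degrees(np.arctan2(x[1],x[0])),"tiltfix",np.degrees(np.cross(M[:,2],[0,0,-1])),s["force"],s["wrist_torque"],s["joints"][5])
p,d=capture("wrist")
W=cloud("wrist",d,s);m=(p[...,0]>150)&(p[...,1]<60);print("red",rect(W,(520,-40),45,80,90,m))
P=W[m&(abs(W[...,2]-85)<4)];c=P.mean(0);print(np.degrees(np.arctan2(c[1]+36.9,c[0]-493.5)))
E
```

```text
time_s: 20.9
eef_pos: [493.4, -36.5, 142.6]
ee_rot: [-0.001, 0.987, -0.158, 0.0]
force: [1.0, 5.7, -2.2]
grip_width: 0.151
[493.38565561 -36.47271282 142.57135538] -18.198271836991044 tiltfix [-0.05103304  0.05030346  0.        ] [ 1.00792948  5.7316077  -2.18429999] [ 1.25956152 -0.26989721  0.30931143] 1.5761568858878077
red {'n': 908, 'c': (525.4, -40.9), 'wh': (12.4, 27.4), 'a': 82.7, 'mean': array([526.3, -41.4,  85.1])}
-7.815145641628917
```

```bash
python3 -m crank '{"dp":[[0,0,0],[0,0,0]],"delta_rot":[[0,0,-1.5],[0,0,0]],"claw":[255,255]}'
python3 - <<'E'
from h import *
s=sense();M=R.from_quat(np.roll(s["ee_rot"],-1)).as_matrix();x=M[:,0]
print(s["eef_pos"],np.degrees(np.arctan2(x[1],x[0])),s["force"],s["wrist_torque"])
p,d=capture("wrist")
W=cloud("wrist",d,s);m=(p[...,0]>150)&(p[...,1]<60);print("red",rect(W,(520,-40),45,80,90,m))
E
python3 -m crank '{"dp":[[0,0,0],[0,0,0],[0,0,0],[0,0,0]],"delta_rot":[[0,0,5],[0,0,5],[0,0,2],[0,0,0]],"claw":[255,255,255,255]}'
python3 - <<'E'
from h import *
s=sense();M=R.from_quat(np.roll(s["ee_rot"],-1)).as_matrix();x=M[:,0]
print(s["eef_pos"],np.degrees(np.arctan2(x[1],x[0])),s["force"],s["wrist_torque"])
E
```

```text
time_s: 21.15
eef_pos: [493.4, -36.5, 142.6]
ee_rot: [-0.0, 0.985, -0.171, 0.0]
force: [1.1, 7.0, -1.7]
grip_width: 0.148
[493.37427333 -36.45076996 142.57882051] -19.68725606212473 [ 1.11557097  7.0300663  -1.65235866] [ 1.22470405 -0.27382116  0.52470568]
red {'n': 908, 'c': (525.8, -41.5), 'wh': (11.8, 26.4), 'a': 82.5, 'mean': array([526.2, -41.5,  85.1])}
time_s: 21.6
eef_pos: [493.4, -37.4, 142.7]
ee_rot: [0.0, 0.998, -0.067, 0.001]
force: [0.2, -0.7, -1.9]
grip_width: 0.146
[493.38911091 -37.41486417 142.66901423] -7.725288977179861 [ 0.16797905 -0.65329378 -1.93256141] [-0.01952205 -0.0018069   0.0107321 ]
```

```bash
python3 -m crank '{"dp":[[0,0,1],[0,0,1.5],[0,0,2.3],[0,0,0],[0,0,0]],"delta_rot":[[0,0,0],[0,0,0],[0,0,0],[0,0,0],[0,0,0]],"claw":[255,255,255,255,255]}'
python3 - <<'E'
from h import *
s=sense();M=R.from_quat(np.roll(s["ee_rot"],-1)).as_matrix();x=M[:,0]
print(s["eef_pos"],np.degrees(np.arctan2(x[1],x[0])),"tiltfix",np.degrees(np.cross(M[:,2],[0,0,-1])),s["force"])
p,d=capture("wrist");cv2.imwrite("pics/w15.png",p[:,:,::-1])
W=cloud("wrist",d,s);m=(p[...,0]>150)&(p[...,1]<60);print("red",rect(W,(520,-40),45,80,90,m))
o=(p[...,0].astype(int)-p[...,2]>60)&(p[...,1]<190);e=s["eef_pos"];print("handle",rect(W,e,26,e[2]+34,e[2]+38,o),rect(W,e,26,e[2]+28,e[2]+34,o))
p,d=capture("scene");cv2.imwrite("pics/s15.png",cv2.resize(p[70:190,240:396,::-1],(780,600),interpolation=cv2.INTER_CUBIC))
E
```

```text
time_s: 22.1
eef_pos: [493.3, -37.1, 190.7]
ee_rot: [0.0, 0.998, -0.068, 0.001]
force: [-0.1, 0.3, -1.5]
grip_width: 0.148
[493.2910488  -37.11104819 190.65218285] -7.847644815379351 tiltfix [0.03252336 0.07423777 0.        ] [-0.1214468   0.33460961 -1.52647811]
red {'n': 585, 'c': (525.4, -40.9), 'wh': (11.5, 27.1), 'a': 82.0, 'mean': array([526.5, -41.1,  85.1])}
handle {'n': 3830, 'c': (493.8, -38.1), 'wh': (14.0, 40.6), 'a': 81.7, 'mean': array([495.6, -38.4, 226.7])} {'n': 301, 'c': (495.2, -38.2), 'wh': (14.0, 38.2), 'a': 81.2, 'mean': array([513. , -40.7, 221.8])}
```

View pics/w15.png

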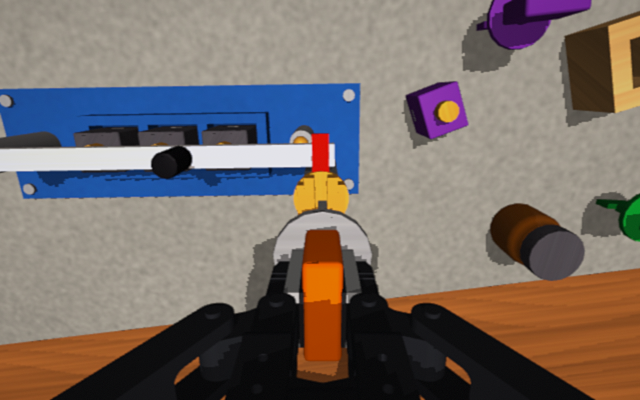

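View pics/s15.png

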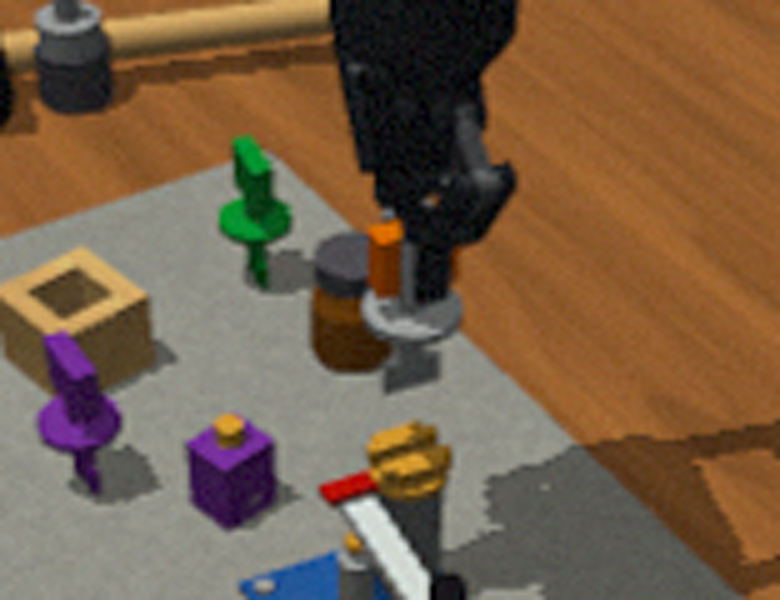

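The tongue lies across the bar's end, at image (320,152) and about −7.5° against the tray's −7°, so the screw is at its stop. Returning the key to the stand.

```bash
python3 -m crank '{"dp":[[0.92,-3.67,0],[0.92,-3.67,0],[0.92,-3.67,0],[0.92,-3.67,0],[0.91,-3.67,0],[0.91,-3.67,0],[0.9,-3.69,0],[0,0,0],[0,0,0]],"delta_rot":[[0,0,8.1],[0,0,8.1],[0,0,8.1],[0,0,8.1],[0,0,8.1],[0,0,8.1],[0,0,8.1],[0,0,0],[0,0,0]],"claw":[255,255,255,255,255,255,255,255,255]}'
python3 - <<'E'
from h import *
s=sense();M=R.from_quat(np.roll(s["ee_rot"],-1)).as_matrix();x=M[:,0]
print(s["eef_pos"],np.degrees(np.arctan2(x[1],x[0])),"tiltfix",np.degrees(np.cross(M[:,2],[0,0,-1])),s["force"])
p,d=capture("wrist");cv2.imwrite("pics/w16.png",p[:,:,::-1])
W=cloud("wrist",d,s);print("stand",rect(W,(557,-294),60,46,52))
o=(p[...,0].astype(int)-p[...,2]>60)&(p[...,1]<190);e=s["eef_pos"];print("handle",rect(W,e,26,e[2]+34,e[2]+38,o))
E
```

```text
time_s: 23.1
eef_pos: [556.8, -294.3, 189.0]
ee_rot: [-0.001, 0.911, 0.413, -0.0]
force: [-0.3, 0.7, -1.3]
grip_width: 0.153
[ 556.83995279 -294.33885137  189.03733247] 48.7357529894913 tiltfix [-0.12317028 -0.07835519 -0.        ] [-0.3432453   0.7041239  -1.34456333]
stand {'n': 3520, 'c': (557.1, -294.8), 'wh': (64.4, 64.5), 'a': 10.1, 'mean': array([ 562.1, -288.7,   50. ])}
handle {'n': 3825, 'c': (557.1, -294.2), 'wh': (40.9, 14.0), 'a': 49.1, 'mean': array([ 558.2, -292.8,  225.1])}
```

View pics/w16.png

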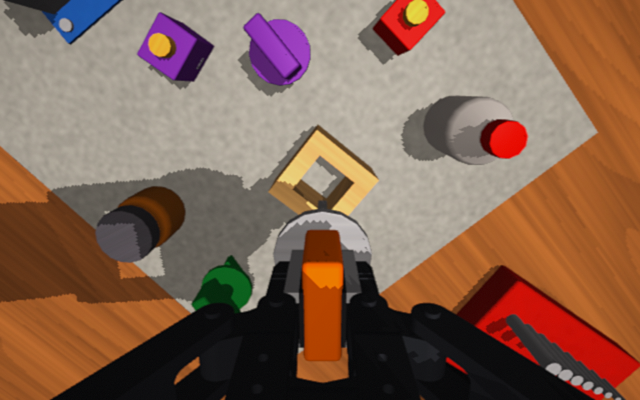

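```bash
python3 -m crank '{"dp":[[0,-0.03,-3],[0,0,-3.5],[0,0,-2],[0,0,-1.8],[0,0,-1.2],[0,0,-0.5],[0,0,0],[0,0,0]],"delta_rot":[[-0.1,-0.1,0],[0,0,0],[0,0,0],[0,0,0],[0,0,0],[0,0,0],[0,0,0],[0,0,0]],"claw":[255,255,255,255,255,255,255,255]}'
```

```text
time_s: 23.95
eef_pos: [557.7, -294.5, 71.6]
ee_rot: [0.002, 0.91, 0.414, 0.001]
force: [-0.3, 0.1, -2.0]
grip_width: 0.149
```

```bash
python3 -m crank '{"dp":[[0,0,-0.4],[0,0,-0.25],[0,0,0]],"delta_rot":[[0,0,0],[0,0,0],[0,0,0]],"claw":[255,255,255]}'
python3 -m crank '{"dp":[[0,0,-0.1],[0,0,0]],"delta_rot":[[0,0,0],[0,0,0]],"claw":[255,255]}'
```

```text
time_s: 24.25
eef_pos: [557.3, -294.5, 64.1]
ee_rot: [0.001, 0.911, 0.413, 0.001]
force: [0.2, -0.3, -1.8]
grip_width: 0.154
time_s: 24.45
eef_pos: [557.4, -294.6, 63.9]
ee_rot: [0.001, 0.91, 0.414, 0.001]
force: [-2.1, 0.5, 4.2]
grip_width: 0.15
```

Contact at 63.9 mm, as when I picked it up. Releasing, with the jaws only half open near the oil bottle, then rising.

```bash
python3 -m crank '{"dp":[[0,0,0],[0,0,0],[0,0,0],[0,0,0],[0,0,3],[0,0,4],[0,0,4],[0,0,2],[0,0,0],[0,0,0]],"delta_rot":[[0,0,0],[0,0,0],[0,0,0],[0,0,0],[0,0,0],[0,0,0],[0,0,0],[0,0,0],[0,0,0],[0,0,0]],"claw":[120,120,120,120,120,120,120,120,120,120]}'
python3 - <<'E'
from h import *
s=sense();p,d=capture("wrist");cv2.imwrite("pics/w17.png",p[:,:,::-1])
W=cloud("wrist",d,s);print(s["eef_pos"]);print("key",rect(W,(557.5,-294),30,95,106));print("collar",rect(W,(557,-294),40,53,60))
for n in("scene","top"):
    p,d=capture(n);W=cloud(n,d)
    if n=="top":cv2.imwrite("pics/t17.png",cv2.resize(p[120:280,180:480,::-1],(800,427),interpolation=cv2.INTER_CUBIC))
    else:cv2.imwrite("pics/s17.png",cv2.resize(p[100:300,190:450,::-1],(780,600),interpolation=cv2.INTER_CUBIC))
E
```

```text
time_s: 25.45
eef_pos: [557.1, -294.3, 192.4]
ee_rot: [0.001, 0.91, 0.414, 0.001]
force: [-0.2, 0.6, -0.9]
grip_width: 0.527
[ 557.08992482 -294.27434903  192.36399458]
key {'n': 1121, 'c': (557.9, -294.3), 'wh': (39.4, 13.7), 'a': 48.5, 'mean': array([ 558.4, -293.4,   99.8])}
collar {'n': 1505, 'c': (558.5, -293.8), 'wh': (43.4, 45.2), 'a': 48.6, 'mean': array([ 559.3, -292.5,   56. ])}
```

View pics/w17.png

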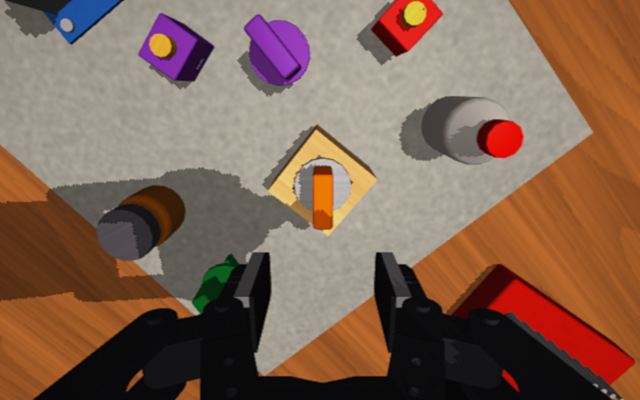

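View pics/s17.png

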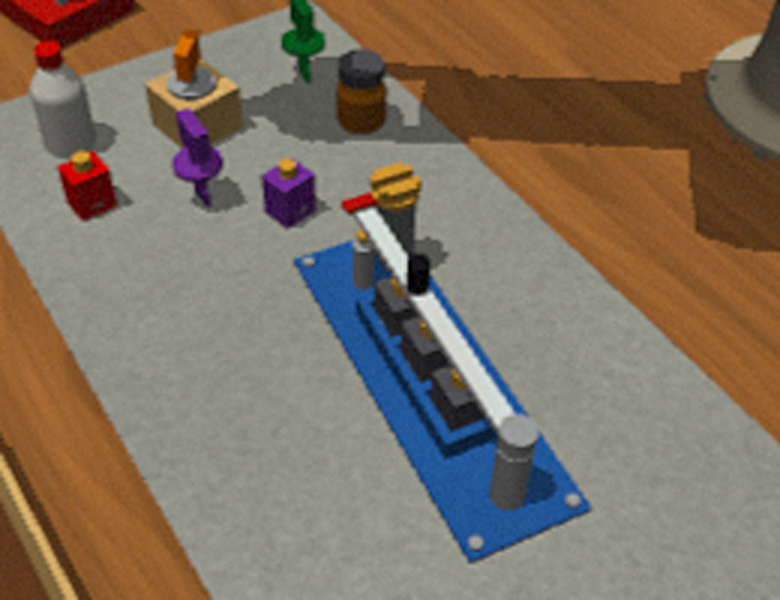

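View pics/t17.png

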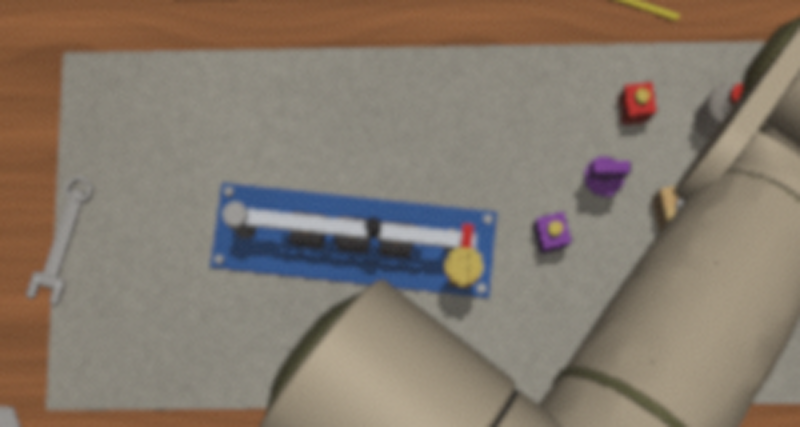

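The pictures show the key upright in its stand (collar at 56 mm, handle top at 100 mm) and the bar shut over three holders. The tongue lies over the bar's end, and the bottle, jar and wrench have not moved. Handing in.

Run:
```python
from rig import *
print(finish_job())
```

```text
the job is handed in; nothing more can be done
None
```

The job is done in the order asked and handed in at about 25.6 s of the 72 s allowed. The hand-in gave no verdict.

- **Holder:** it stands in the middle bay on the yellow pad, top at 53 mm and stud at 65 mm, within about 1 mm of the pad's centre.
- **Keeper bar:** I pushed it over the ball to its stop, where it resisted with 22 N. It lies at 82.8° against the tray's 83.0°. I did not re-measure its angle after turning the screw, but the last pictures show it shut.
- **Screw:** I turned it clockwise with the key until the torque rose to about 0.5 N m with no further turn. The red tongue lies over the bar's end, at −7.3° to −8.0° in four readings against the tray's −7.0°, which is within measuring error.
- **Key:** it is back upright in its stand, collar at 56 mm and handle top at 100 mm, and the gripper is clear of it.
- **Everything else:** the two other holders, the oil bottle, the jar, the wrench and the look-alikes appear unmoved in the last pictures. I judged this by eye, not by measurement.

None of the checks failed. I did apply some small tilt corrections of the tool with the wrong sign. The tool tilted by up to 0.9° while turning the screw, and I corrected it before reaching the stop.

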